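# Seal three storage jars in order

## Task

The pop-up buttons in the lids of the four storage jars are all up, so the jars are open. With the fingertips, seal three of them by gently pressing each button straight down until it is fully home: red first, then yellow, then blue. Leave the green button up, press nothing hard, do not lift, tip or push about the jars, and leave everything else where it is.

Things in the scene. Friction and masses are not known exactly. Their poses are not given: they have to be found in the camera images.
- red_jar: loose white round storage jar, 74 mm across, with a red band round its middle and a steel lid whose flat rim is 100 mm above the worktop; 0.4 to 0.8 kg. Origin: centre of its underside; z up
- red_top (a point): centre of the top face of the red push button in the middle of that jar's lid (round, 32 mm across, flat top). It stands about 118 mm above the worktop when up and 108 mm when fully home; its soft rubber cap gives by about 1 mm per 3 N (at most 5 mm) while pressed and springs back; the point moves with the button
- red_button (a joint): how far the red button is pressed down, m: 0 fully up (open), 0.010 fully home (sealed). It slides straight down against about 3 N of friction, does not spring back, stays where it is left, and ends on a hard stop; it may start up to 2 mm down
- yellow_jar: loose white round storage jar, 74 mm across, with a yellow band round its middle and a steel lid whose flat rim is 100 mm above the worktop; 0.4 to 0.8 kg. Origin: centre of its underside; z up
- yellow_top (a point): centre of the top face of the yellow push button in the middle of that jar's lid (round, 32 mm across, flat top). It stands about 118 mm above the worktop when up and 108 mm when fully home; its soft rubber cap gives by about 1 mm per 3 N (at most 5 mm) while pressed and springs back; the point moves with the button
- yellow_button (a joint): how far the yellow button is pressed down, m: 0 fully up (open), 0.010 fully home (sealed). It slides straight down against about 3 N of friction, does not spring back, stays where it is left, and ends on a hard stop; it may start up to 2 mm down
- blue_jar: loose white round storage jar, 74 mm across, with a blue band round its middle and a steel lid whose flat rim is 100 mm above the worktop; 0.4 to 0.8 kg. Origin: centre of its underside; z up
- blue_top (a point): centre of the top face of the blue push button in the middle of that jar's lid (round, 32 mm across, flat top). It stands about 118 mm above the worktop when up and 108 mm when fully home; its soft rubber cap gives by about 1 mm per 3 N (at most 5 mm) while pressed and springs back; the point moves with the button
- blue_button (a joint): how far the blue button is pressed down, m: 0 fully up (open), 0.010 fully home (sealed). It slides straight down against about 3 N of friction, does not spring back, stays where it is left, and ends on a hard stop; it may start up to 2 mm down
- green_jar: loose white round storage jar, 74 mm across, with a green band round its middle and a steel lid whose flat rim is 100 mm above the worktop; 0.4 to 0.8 kg. Origin: centre of its underside; z up
- green_top (a point): centre of the top face of the green push button in the middle of that jar's lid (round, 32 mm across, flat top). It stands about 118 mm above the worktop when up and 108 mm when fully home; its soft rubber cap gives by about 1 mm per 3 N (at most 5 mm) while pressed and springs back; the point moves with the button
- green_button (a joint): how far the green button is pressed down, m: 0 fully up (open), 0.010 fully home (sealed). It slides straight down against about 3 N of friction, does not spring back, stays where it is left, and ends on a hard stop; it may start up to 2 mm down
- low_tin: loose low green and gold food tin, 75 mm across, 58 mm high, a bystander. Origin: centre of its underside
- pepper_mill: loose small clear mill with a grey cap, 44 mm across, 90 mm high, a bystander. Origin: centre of its underside
- dotted_mug: loose white mug with dark dots, 82 mm across, 114 mm with its handle, 91 mm high, a bystander. Origin: centre of its underside

How it is judged:
By the outcome, as a careful person would: the job done as asked, in the order asked, and still so for the second after the job is handed in, with the robot touching nothing.
It also fails if it takes over 61 s, if anything falls off the work surface, if the arm or the gripper's body presses on something with over 40 N, if the wrist force passes 120 N, or if a joint passes its speed limit or range.

## Robot

A 6-joint arm with a two-finger parallel gripper is mounted at the origin on a cart in front of the work surface, level with it; the furniture and walls round the work are solid. World frame = base frame: x ahead of the robot, y to its left, z up, the work surface at z = 0. Lengths are in m, angles in rad, forces in N, time in s.
With the tool pointing down it reaches from about 0.275 to 1 m from the base axis. Payload 8.4 kg.
Tool frame: the origin (TCP) lies on the centre line of the jaws, within the pads' length; the fingertips stand env.nose_length ahead of it and the grasp point (between the pads) lies 11 mm behind it (env.nose_length is the distance from the TCP to the fingertips, in m); z points along the fingers, y is the line along which they close (so a half turn about z gives the same grasp; the last joint's range is limited). The gripper opens to 85 mm and grips with 20 to 120 N. Pads are 22 mm wide; open, the fingers measure 114 mm over their backs; the gripper's body (76 mm by 85 mm) begins 54 mm behind the grasp point. The pads swing forward as they close: fully open they stand 13 mm farther back than shut.
Start: joints at [1.288, 0.353, 1.633, -0, 1.155, -0.002], TCP at [0.173, 0.601, 0.239] pointing down, gripper open.
Joint ranges: [-2.63, 2.63], [-0.92, 2.1], [0.06, 2.66], [-1.3, 4.44], [0, 2.69], [-3.02, 3.02]. Speed limits (rad/s): [2.22, 2.22, 2.79, 3.14, 3.14, 3.14].

## Interface

Orientations are given as a rotation vector (axis times angle).
In Python, from cell import env, snapshot, get_calibration gives the robot as it stands.
- The arm moves only by the shell command python3 -m pendant 'ROWS'. ROWS is JSON, a list of rows, each a list of 7 numbers: the shift along the tool's x, y, z in units of 0.5 m (1.0 is 0.5 m), then the turn, a rotation vector about the tool's x, y, z in units of pi/2 rad (1.0 is pi/2 rad), then the closure, from -1 (fully open) to 1 (shut). A call has 1 to 12 rows; each row shifts and turns the commanded pose from where the row before left it, along the tool's axes as they then stand; what a row does not reach is not made up. A row lasts 1/12 s, in which the tool goes at most 41.7 mm and 7.16 degrees, less where a joint would pass 70% of its speed; a pose out of reach is approached as far as the arm can. A call with a number of a shift or a turn outside -1 to 1 is refused whole. A call with a gripper value outside its range is refused whole. The fingers move at their own pace and stop on an object; the grip force is fixed at half the most. Time passes only in rows, so rows that do not move let the fingers close. It gives the time, the measured TCP pose, the force, the opening and the grip force at its end, in the units of the state.
- env.read_state(): the state, without advancing time (a new reading comes with each control period).
- snapshot(name): name is "scene" or "top"; returns the picture (384x512x3 uint8, red, green, blue); there is no depth.
- get_calibration(name): a dict with "vfov" (degrees; the focal length in pixels is half the picture's height over the tangent of half this angle, whatever the lens; pixels are square), "cx", "cy" (the principal point, pixels), "k1" (the pictures are not rectified: a ray, as slopes to the right and down, at radius r is drawn at 1 + k1 r^2 times it, then the intrinsics apply), "origin" and "rotation" of the camera in the world. Camera axes: x right, y down, z forward; pixel columns grow to the right and rows downward; lengths in m; the calibration is good to about 2 mm. A picture is of the moment at which its call begins. get_calibration takes no time and is no camera call.
- env.finish_job(): hands the job in; it is judged then, once.
The state is a dict: "t": time; "joint_pos": joint angles; "qd": joint speeds; "tau": joint torques, N m; "tcp_pos": TCP position; "tcp_rot": TCP orientation; "ft_force": force on the tool from outside, world axes, zero at the start; "wrist_torque": the same for the moment, N m; "gripper_width": opening from 0.0 (shut) to 1.0 (fully open); "grasp_force": force on a finger pad.
Only numpy, scipy, OpenCV 4.12 (cv2) and the standard library are available. Lean on these libraries where they do the work, as an engineer would, in place of code of your own. Each camera call takes 0.05 s, during which the arm holds its last target. There are 200 camera calls.

## Working session

There is one attempt and no reset: what is moved stays moved. The work goes in short steps, Python scripts to look and compute and a shell command to move; the robot and the scene stay as the last step left them, time stands still between calls to the robot, and variables do not carry over. Pictures are saved under pics/ and viewed, at most 10 in all, crops included, and the job is handed in when it is done.

```bash
ls; mkdir -p pics; python3 - <<'E'
from cell import env, snapshot, get_calibration
import cv2
for n in("scene","top"):
    im=snapshot(n); cv2.imwrite(f"pics/{n}0.png",im[:,:,::-1]); print(n,get_calibration(n))
print(env.nose_length,env.read_state())
E
```

```text
pics
scene {'vfov': 47.69973234538977, 'cx': 256.9370742687528, 'cy': 186.92108427873046, 'k1': -0.14722953125581772, 'origin': array([-0.05037087, -0.41349774,  0.53998578]), 'rotation': array([-1.86230084,  1.1084499 , -0.61151002])}
top {'vfov': 54.24170045090527, 'cx': 262.012173684569, 'cy': 195.5981411705045, 'k1': -0.10378910566128122, 'origin': array([ 0.52982876, -0.0130712 ,  0.93945104]), 'rotation': array([-2.20190117,  2.14066566, -0.13872476])}
0.008 {'t': 0.1, 'joint_pos': array([ 1.28758953e+00,  3.53576931e-01,  1.63410044e+00,  6.23111095e-06,
        1.15521843e+00, -2.43302139e-03]), 'qd': array([-0.00284873, -0.0004579 , -0.0033524 ,  0.00125912, -0.00260467,
        0.00036937]), 'tau': array([ 1.40225104e-03, -6.06354904e+01, -3.42822611e+01,  1.94039094e-04,
        3.90734334e-03,  1.44709503e-05]), 'tcp_pos': array([0.17307996, 0.60009099, 0.23862058]), 'tcp_rot': array([-4.39568220e-01, -3.11049502e+00,  2.02474628e-03]), 'ft_force': array([-0.13618887, -0.50500989, -0.06619561]), 'wrist_torque': array([ 0.02282395,  0.03095216, -0.0145023 ]), 'grasp_force': 0.0, 'gripper_width': 1.0038095034183656}
```

View pics/scene0.png

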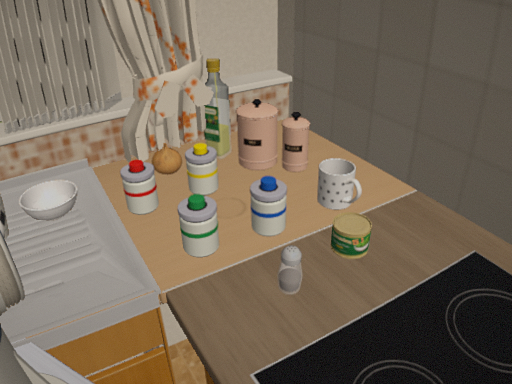

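View pics/top0.png

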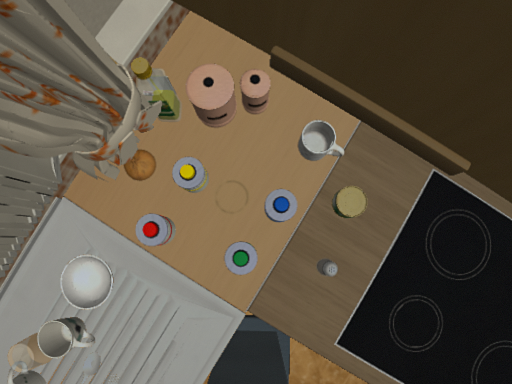

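The scene view shows red (136,167), yellow (200,150), blue (268,184) and green (196,202) buttons. In the top view they are at about (150,230), (187,172), (281,205) and (241,259). The bystanders stand clear of all four.

```bash
cat > h.py <<'E'
import numpy as np, cv2
from scipy.spatial.transform import Rotation as R
from cell import env, snapshot, get_calibration
SEED={'scene':dict(red=(136,167),yellow=(200,150),blue=(268,184),green=(196,202)),'top':dict(red=(150,230),yellow=(187,172),blue=(281,205),green=(241,259))}
HUE=dict(red=(0,8),yellow=(24,35),blue=(105,125),green=(55,85))
def K(c):
    f=192/np.tan(np.radians(c['vfov']/2)); return np.array([[f,0,c['cx']],[0,f,c['cy']],[0,0,1.]]),np.array([c['k1'],0,0,0.])
def ray(c,p):
    k,d=K(c); q=cv2.undistortPoints(np.array([[p]],float),k,d)[0,0]
    return c['origin'],R.from_rotvec(c['rotation']).apply([q[0],q[1],1])
def onplane(c,p,z):
    o,v=ray(c,p); return o+v*(z-o[2])/v[2]
def mask(im,col):
    h=cv2.cvtColor(im,cv2.COLOR_RGB2HSV); a,b=HUE[col]
    m=cv2.inRange(h,(a,120,60),(b,255,255))
    if col=='red': m|=cv2.inRange(h,(172,120,60),(180,255,255))
    return m
def blob(im,col,seed):
    n,l,s,c=cv2.connectedComponentsWithStats(mask(im,col)); i=l[int(seed[1]),int(seed[0])]
    return (s[i],c[i],l==i) if i else None
def meas(im,name,col):
    c=get_calibration(name); b=blob(im,col,SEED[name][col]); return c,b
E
python3 - <<'E'
from h import *
ims={n:cv2.imread(f'pics/{n}0.png')[:,:,::-1].copy() for n in('top','scene')}
for col in HUE:
    rr=[]
    for n in ims:
        c,b=meas(ims[n],n,col)
        if b is None: print(n,col,'none');continue
        print(n,col,b[0],b[1].round(1),'z.113:',onplane(c,b[1],.113).round(4)[:2]); rr.append(ray(c,b[1]))
    (o1,v1),(o2,v2)=rr; s=np.linalg.lstsq(np.c_[v1,-v2],o2-o1,rcond=None)[0]
    a,bb=o1+v1*s[0],o2+v2*s[1]; print('  tri',((a+bb)/2).round(4),'gap',np.linalg.norm(a-bb).round(4))
s=env.read_state(); print(R.from_rotvec(s['tcp_rot']).as_matrix().round(3))
E
```

```text
top red [143 222  15  15 181] [149.9 229.2] z.113: [0.5408 0.2204]
scene red [129 159  16  14 164] [136.  165.6] z.113: [0.5358 0.2176]
  tri [0.5405 0.2218 0.1098] gap 0.0011
top yellow [180 165  15  14 175] [187.  171.5] z.113: [0.672  0.1441]
scene yellow [194 143  14  12 141] [200.1 148.5] z.113: [0.6678 0.1418]
  tri [0.6722 0.1448 0.1105] gap 0.0007
top blue [274 197  15  15 173] [281.1 203.9] z.113: [ 0.6053 -0.0679]
scene blue [261 177  16  14 195] [268.1 183.4] z.113: [ 0.5988 -0.0705]
  tri [ 0.6054 -0.0677  0.1089] gap 0.0012
top green [233 252  15  14 168] [240.2 258.3] z.113: [0.4835 0.0187]
scene green [188 194  18  16 215] [196.3 201.8] z.113: [0.4786 0.0154]
  tri [0.4832 0.019  0.1093] gap 0.0003
[[-0.961  0.277 -0.   ]
 [ 0.277  0.961 -0.001]
 [ 0.    -0.001 -1.   ]]
```

```bash
python3 - <<'E'
from h import *
ct,cs=get_calibration('top'),get_calibration('scene')
k,d=K(cs); Rm=R.from_rotvec(cs['rotation']).inv(); rv=Rm.as_rotvec(); t=-Rm.apply(cs['origin'])
for p in [(65,205),(190,10)]: print('wall',p,onplane(ct,p,0).round(3))
for p in [(147,112),(143,140),(135,160),(125,185),(60,240)]:
    for z in (.1,.2,.3,.4):
        w=onplane(ct,p,z); print(p,z,w.round(3),cv2.projectPoints(w[None],rv,t,k,d)[0].ravel().round())
im=[cv2.imread(f'pics/{n}0.png') for n in('top','scene')]
a=cv2.resize(im[0][40:240,0:200],None,fx=2,fy=2);b=cv2.resize(im[1][0:200,80:280],None,fx=2,fy=2)
cv2.imwrite('pics/curt.png',np.hstack([a,b]))
s=env.read_state()['tcp_pos']
T=R.from_rotvec(env.read_state()['tcp_rot'])
P=dict(red=(.5407,.2211),yellow=(.6722,.1445),blue=(.6054,-.0678))
for n,(x,y) in P.items():
    q=np.array([x,y,.17]); print(n,'shift units',(T.inv().apply(q-s)/.5).round(4)); s=q
E
```

```text
wall (65, 205) [0.596 0.479 0.   ]
wall (190, 10) [1.143 0.185 0.   ]
(147, 112) 0.1 [0.813 0.249 0.1  ] [199. 124.]
(147, 112) 0.2 [0.779 0.217 0.2  ] [199.  93.]
(147, 112) 0.3 [0.745 0.186 0.3  ] [198.  58.]
(147, 112) 0.4 [0.712 0.155 0.4  ] [197.  16.]
(143, 140) 0.1 [0.745 0.253 0.1  ] [183. 133.]
(143, 140) 0.2 [0.72  0.221 0.2  ] [183. 101.]
(143, 140) 0.3 [0.694 0.19  0.3  ] [183.  63.]
(143, 140) 0.4 [0.668 0.158 0.4  ] [183.  19.]
(135, 160) 0.1 [0.698 0.268 0.1  ] [166. 139.]
(135, 160) 0.2 [0.678 0.235 0.2  ] [167. 105.]
(135, 160) 0.3 [0.658 0.201 0.3  ] [168.  66.]
(135, 160) 0.4 [0.638 0.168 0.4  ] [170.  21.]
(125, 185) 0.1 [0.639 0.288 0.1  ] [145. 146.]
(125, 185) 0.2 [0.626 0.252 0.2  ] [147. 111.]
(125, 185) 0.3 [0.613 0.216 0.3  ] [149.  71.]
(125, 185) 0.4 [0.6  0.18 0.4 ] [152.  24.]
(60, 240) 0.1 [0.509 0.432 0.1  ] [ 63. 156.]
(60, 240) 0.2 [0.511 0.379 0.2  ] [ 70. 120.]
(60, 240) 0.3 [0.514 0.326 0.3  ] [77. 79.]
(60, 240) 0.4 [0.516 0.273 0.4  ] [87. 30.]
red shift units [-0.9165 -0.5244  0.1379]
yellow shift units [-2.952e-01 -7.430e-02  1.000e-04]
blue shift units [ 0.0107 -0.445   0.0006]
```

View pics/curt.png

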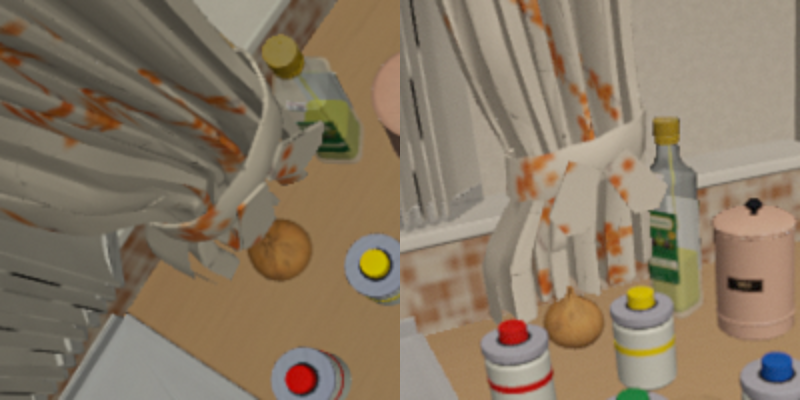

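The curtain's tails stay about 9 cm from the red and yellow buttons, so it is clear. Next I shut the fingers and travel to above red at the current height.

```bash
python3 -m pendant '[[-0.057,-0.033,0,0,0,0,1],[-0.057,-0.033,0,0,0,0,1],[-0.057,-0.033,0,0,0,0,1],[-0.057,-0.033,0,0,0,0,1],[-0.057,-0.033,0,0,0,0,1],[-0.057,-0.033,0,0,0,0,1],[-0.057,-0.033,0,0,0,0,1],[-0.057,-0.033,0,0,0,0,1]]'
python3 -m pendant '[[-0.057,-0.033,0,0,0,0,1],[-0.057,-0.033,0,0,0,0,1],[-0.057,-0.033,0,0,0,0,1],[-0.057,-0.033,0,0,0,0,1],[-0.057,-0.033,0,0,0,0,1],[-0.057,-0.033,0,0,0,0,1],[-0.057,-0.033,0,0,0,0,1],[-0.02,-0.01,0,0,0,0,1],[0,0,0,0,0,0,1],[0,0,0,0,0,0,1]]'
cat > d.py <<'E'
import sys
from h import *
P=dict(red=(.5407,.2211),yellow=(.6722,.1445),blue=(.6054,-.0678))
s=env.read_state(); T=R.from_rotvec(s['tcp_rot'])
q=np.array([*P[sys.argv[1]],float(sys.argv[2])])
print(s['t'],s['tcp_pos'].round(4),s['ft_force'].round(2),'units',(T.inv().apply(q-s['tcp_pos'])/.5).round(4),'zaxis',T.as_matrix()[:,2].round(3))
E
python3 d.py red .15
```

```text
t: 0.77
tcp_pos: [0.3564, 0.409, 0.2391]
tcp_rot: [-0.439, -3.111, 0.001]
ft_force: [0.5, 0.2, -0.7]
gripper_width: -0.001
grasp_force: 0.0
t: 1.6
tcp_pos: [0.5234, 0.2364, 0.2388]
tcp_rot: [-0.442, -3.109, 0.0]
ft_force: [-0.5, -0.3, -0.0]
gripper_width: -0.001
grasp_force: 0.0
1.6 [0.5234 0.2364 0.2388] [-0.5  -0.26 -0.  ] units [-0.042  -0.0197  0.1777] zaxis [-0.001 -0.    -1.   ]
```

```bash
python3 -m pendant '[[-0.021,-0.01,0,0,0,0,1],[-0.021,-0.01,0,0,0,0,1],[0,0,0.03,0,0,0,1],[0,0,0.03,0,0,0,1],[0,0,0.03,0,0,0,1],[0,0,0.03,0,0,0,1],[0,0,0.03,0,0,0,1],[0,0,0.027,0,0,0,1],[0,0,0,0,0,0,1],[0,0,0,0,0,0,1],[0,0,0,0,0,0,1]]'
python3 d.py red .15
python3 - <<'E'
from h import *
im=[snapshot(n)[:,:,::-1] for n in('top','scene')]
a=cv2.resize(im[0][160:290,80:210],None,fx=3,fy=3);b=cv2.resize(im[1][90:220,70:200],None,fx=3,fy=3)
cv2.imwrite('pics/red1.png',np.hstack([a,b]))
E
```

```text
t: 2.52
tcp_pos: [0.5415, 0.2215, 0.1515]
tcp_rot: [0.439, 3.11, 0.001]
ft_force: [0.5, -0.1, 0.2]
gripper_width: 0.001
grasp_force: 0.0
2.5167 [0.5415 0.2215 0.1515] [ 0.46 -0.08  0.19] units [ 0.0014 -0.0013  0.0031] zaxis [ 0.001  0.    -1.   ]
```

View pics/red1.png

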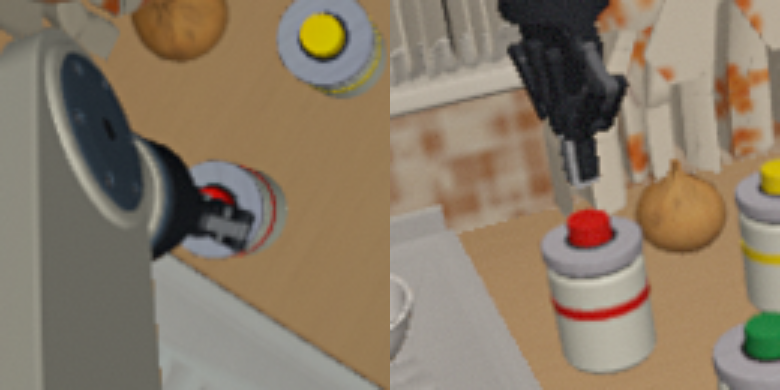

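The fingers hang above the red button, tip at about crop (580,182) in the scene half and (235,230) in the top half. I'll check that against the projected tip.

```bash
python3 - <<'E'
from h import *
for n,(u,v) in (('top',(80,160)),('scene',(70,90))):
    c=get_calibration(n);k,d=K(c); Rm=R.from_rotvec(c['rotation']).inv()
    for w in [(.5415,.2215,.1435),(.5415,.2215,.22),(.5407,.2211,.118),(.5407,.2211,.1)]:
        p=cv2.projectPoints(np.array([w]),Rm.as_rotvec(),-Rm.apply(c['origin']),k,d)[0].ravel()
        print(n,w,p.round(1),'crop',(3*(p-[u,v])).round()+([390,0] if n=='scene' else 0))
E
```

```text
top (0.5415, 0.2215, 0.1435) [145.4 228.5] crop [196. 206.]
top (0.5415, 0.2215, 0.22) [133.9 227.5] crop [162. 203.]
top (0.5407, 0.2211, 0.118) [148.9 229.2] crop [207. 207.]
top (0.5407, 0.2211, 0.1) [151.2 229.3] crop [213. 208.]
scene (0.5415, 0.2215, 0.1435) [134.3 151.4] crop [583. 184.]
scene (0.5415, 0.2215, 0.22) [128.8 117.9] crop [566.  84.]
scene (0.5407, 0.2211, 0.118) [136.  162.2] crop [588. 217.]
scene (0.5407, 0.2211, 0.1) [137.3 169.6] crop [592. 239.]
```

Tip projection agrees in the scene view; the right-hand part in the top view is the linkage. Press red in small steps, watching force.

```bash
python3 -m pendant '[[0,0,0.02,0,0,0,1],[0,0,0.02,0,0,0,1],[0,0,0.004,0,0,0,1],[0,0,0.004,0,0,0,1],[0,0,0.004,0,0,0,1],[0,0,0,0,0,0,1],[0,0,0,0,0,0,1]]'
python3 -m pendant '[[0,0,0.004,0,0,0,1],[0,0,0.004,0,0,0,1],[0,0,0.004,0,0,0,1],[0,0,0,0,0,0,1],[0,0,0,0,0,0,1]]'
python3 d.py red .114
```

```text
t: 3.2
tcp_pos: [0.541, 0.2212, 0.1248]
tcp_rot: [-0.44, -3.111, 0.0]
ft_force: [-0.6, -0.1, 0.1]
gripper_width: 0.0
grasp_force: 0.2
t: 3.62
tcp_pos: [0.5412, 0.2213, 0.1188]
tcp_rot: [0.44, 3.11, 0.0]
ft_force: [0.6, 0.4, 1.6]
gripper_width: -0.003
grasp_force: 0.9
3.6167 [0.5412 0.2213 0.1188] [0.56 0.38 1.56] units [ 0.0009 -0.0007  0.0096] zaxis [ 0.  0. -1.]
```

```bash
for i in 1; do :; done
python3 -m pendant '[[0,0,0.002,0,0,0,1],[0,0,0.002,0,0,0,1],[0,0,0.002,0,0,0,1],[0,0,0,0,0,0,1],[0,0,0,0,0,0,1]]'
python3 -m pendant '[[0,0,0.002,0,0,0,1],[0,0,0,0,0,0,1],[0,0,0,0,0,0,1]]'
python3 -m pendant '[[0,0,0.002,0,0,0,1],[0,0,0,0,0,0,1],[0,0,0,0,0,0,1]]'
```

```text
t: 4.03
tcp_pos: [0.5412, 0.2213, 0.1158]
tcp_rot: [0.44, 3.11, 0.0]
ft_force: [1.5, 0.6, 2.5]
gripper_width: 0.001
grasp_force: 1.1
t: 4.28
tcp_pos: [0.5412, 0.2213, 0.1149]
tcp_rot: [0.44, 3.11, 0.0]
ft_force: [-0.2, 0.1, 2.9]
gripper_width: -0.001
grasp_force: 1.7
t: 4.53
tcp_pos: [0.5412, 0.2213, 0.114]
tcp_rot: [0.44, 3.11, 0.0]
ft_force: [-0.1, -0.9, 7.1]
gripper_width: -0.001
grasp_force: 3.0
```

```bash
python3 -m pendant '[[0,0,0.002,0,0,0,1],[0,0,0,0,0,0,1],[0,0,0,0,0,0,1],[0,0,0,0,0,0,1]]'; python3 d.py red .16
```

```text
t: 4.87
tcp_pos: [0.5412, 0.2213, 0.1133]
tcp_rot: [0.44, 3.11, 0.0]
ft_force: [-1.0, 0.2, 8.0]
gripper_width: -0.002
grasp_force: 4.0
4.8667 [0.5412 0.2213 0.1133] [-1.    0.19  8.  ] units [ 0.0009 -0.0007 -0.0935] zaxis [ 0.001  0.    -1.   ]
```

Red is on its stop: 8 N at tip height 0.1053 m, which with 2.7 mm of cap give is 0.108 m. Lift straight up, then over to yellow.

```bash
python3 -m pendant '[[0,0,-0.01,0,0,0,1],[0,0,-0.02,0,0,0,1],[0,0,-0.03,0,0,0,1],[0,0,-0.035,0,0,0,1],[0,0,0,0,0,0,1]]'
python3 -m pendant '[[-0.03,-0.0075,0,0,0,0,1],[-0.045,-0.011,0,0,0,0,1],[-0.05,-0.0125,0,0,0,0,1],[-0.05,-0.0125,0,0,0,0,1],[-0.05,-0.0125,0,0,0,0,1],[-0.045,-0.011,0,0,0,0,1],[-0.025,-0.006,0,0,0,0,1],[0,0,0,0,0,0,1],[0,0,0,0,0,0,1]]'
python3 d.py yellow .15
python3 - <<'E'
from h import *
im=[snapshot(n)[:,:,::-1] for n in('top','scene')]
a=cv2.resize(im[0][110:260,100:230],None,fx=3,fy=3);b=cv2.resize(im[1][70:220,100:230],None,fx=3,fy=3)
cv2.imwrite('pics/yel1.png',np.hstack([a,b]))
c,b=meas(im[1][:,:,::-1].copy(),'scene','red'); print(b[0],b[1])
E
```

```text
t: 5.28
tcp_pos: [0.5423, 0.2218, 0.1635]
tcp_rot: [0.439, 3.108, 0.003]
ft_force: [0.3, 0.3, 0.2]
gripper_width: 0.001
grasp_force: 0.0
t: 6.03
tcp_pos: [0.6722, 0.1447, 0.1592]
tcp_rot: [-0.441, -3.109, 0.001]
ft_force: [-0.4, -0.2, 0.4]
gripper_width: -0.002
grasp_force: 0.0
6.0333 [0.6722 0.1447 0.1592] [-0.35 -0.22  0.39] units [-0.0001 -0.0005  0.0184] zaxis [-0.002 -0.    -1.   ]
[129 163  16  10 112] [136.55357143 167.39285714]
```

View pics/yel1.png

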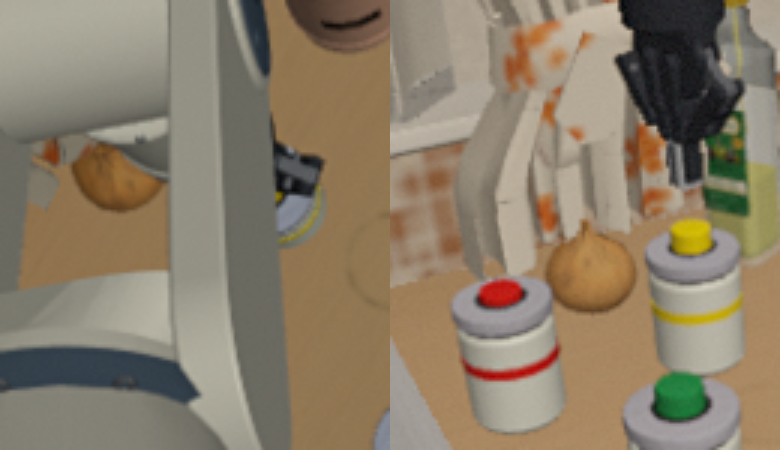

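Red now sits lower, with its blob 4 px shorter (about 10 mm), and its jar has not moved. The fingers are above yellow at crop (685,180). Press yellow.

```bash
python3 -m pendant '[[0,0,0.025,0,0,0,1],[0,0,0.025,0,0,0,1],[0,0,0.01,0,0,0,1],[0,0,0.004,0,0,0,1],[0,0,0.004,0,0,0,1],[0,0,0,0,0,0,1],[0,0,0,0,0,0,1]]'
python3 -m pendant '[[0,0,0.004,0,0,0,1],[0,0,0.004,0,0,0,1],[0,0,0.004,0,0,0,1],[0,0,0.002,0,0,0,1],[0,0,0,0,0,0,1],[0,0,0,0,0,0,1]]'
python3 d.py yellow .114
```

```text
t: 6.72
tcp_pos: [0.6727, 0.1454, 0.1264]
tcp_rot: [0.439, 3.11, 0.0]
ft_force: [0.4, -0.5, -0.3]
gripper_width: -0.0
grasp_force: 0.0
t: 7.22
tcp_pos: [0.6731, 0.1454, 0.1196]
tcp_rot: [0.439, 3.11, 0.001]
ft_force: [1.1, 1.4, 1.9]
gripper_width: 0.001
grasp_force: 1.1
7.2167 [0.6731 0.1454 0.1196] [1.11 1.36 1.93] units [ 0.0012 -0.0022  0.0111] zaxis [ 0.001  0.    -1.   ]
```

```bash
python3 -m pendant '[[0,0,0.002,0,0,0,1],[0,0,0.002,0,0,0,1],[0,0,0.002,0,0,0,1],[0,0,0.002,0,0,0,1],[0,0,0,0,0,0,1],[0,0,0,0,0,0,1]]'
python3 -m pendant '[[0,0,0.002,0,0,0,1],[0,0,0,0,0,0,1],[0,0,0,0,0,0,1]]'
python3 -m pendant '[[0,0,0.002,0,0,0,1],[0,0,0,0,0,0,1],[0,0,0,0,0,0,1],[0,0,0,0,0,0,1]]'
```

```text
t: 7.72
tcp_pos: [0.6727, 0.1453, 0.1152]
tcp_rot: [0.44, 3.111, 0.0]
ft_force: [2.0, -0.2, 2.7]
gripper_width: 0.001
grasp_force: 1.3
t: 7.97
tcp_pos: [0.6728, 0.1453, 0.1145]
tcp_rot: [0.44, 3.11, 0.0]
ft_force: [1.3, 0.2, 4.4]
gripper_width: 0.001
grasp_force: 2.3
t: 8.3
tcp_pos: [0.6728, 0.1454, 0.1137]
tcp_rot: [0.439, 3.11, 0.0]
ft_force: [1.3, 0.3, 7.6]
gripper_width: -0.006
grasp_force: 3.4
```

```bash
python3 -m pendant '[[0,0,0.001,0,0,0,1],[0,0,0,0,0,0,1],[0,0,0,0,0,0,1]]'
python3 -m pendant '[[0,0,-0.01,0,0,0,1],[0,0,-0.02,0,0,0,1],[0,0,-0.03,0,0,0,1],[0,0,-0.035,0,0,0,1],[0,0,0,0,0,0,1]]'
python3 -m pendant '[[0.001,-0.035,0,0,0,0,1],[0.001,-0.055,0,0,0,0,1],[0.002,-0.06,0,0,0,0,1],[0.002,-0.06,0,0,0,0,1],[0.002,-0.06,0,0,0,0,1],[0.001,-0.06,0,0,0,0,1],[0.001,-0.055,0,0,0,0,1],[0.001,-0.04,0,0,0,0,1],[0,-0.02,0,0,0,0,1],[0,0,0,0,0,0,1],[0,0,0,0,0,0,1]]'
python3 d.py blue .15
python3 - <<'E'
from h import *
im=[snapshot(n)[:,:,::-1] for n in('top','scene')]
a=cv2.resize(im[0][130:290,140:330],None,fx=2.1,fy=2.1);b=cv2.resize(im[1][80:240,120:310],None,fx=2.1,fy=2.1)
cv2.imwrite('pics/blu1.png',np.hstack([a,b]))
c,b=meas(im[1][:,:,::-1].copy(),'scene','yellow'); print(b[0],b[1])
E
```

```text
t: 8.55
tcp_pos: [0.6728, 0.1453, 0.1134]
tcp_rot: [0.44, 3.11, 0.0]
ft_force: [0.9, 0.8, 7.8]
gripper_width: 0.006
grasp_force: 3.9
t: 8.97
tcp_pos: [0.6737, 0.1455, 0.1636]
tcp_rot: [0.439, 3.108, 0.002]
ft_force: [1.1, 0.9, 0.9]
gripper_width: -0.003
grasp_force: 0.0
t: 9.88
tcp_pos: [0.6053, -0.067, 0.1599]
tcp_rot: [-0.441, -3.11, -0.001]
ft_force: [-0.4, 0.6, 0.2]
gripper_width: 0.001
grasp_force: 0.0
9.8833 [ 0.6053 -0.067   0.1599] [-0.4   0.58  0.19] units [-0.0006 -0.0015  0.0198] zaxis [-0.001  0.    -1.   ]
[194 147  14   8  90] [200.04444444 150.46666667]
```

View pics/blu1.png

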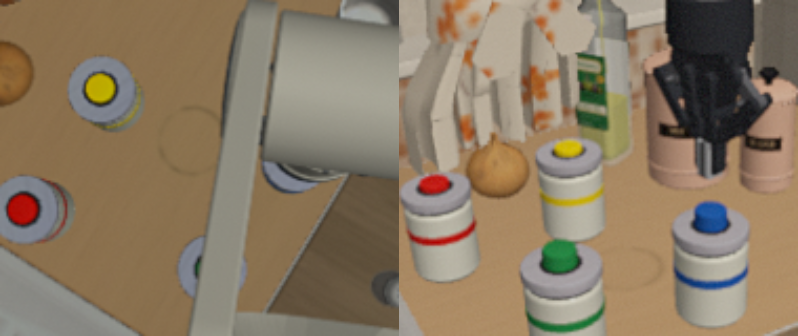

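Red and yellow are both low in their lids, and green is still up. The fingers stand over blue at crop (710,175), so I press blue the same way.

```bash
python3 -m pendant '[[0,-0.001,0.025,0,0,0,1],[0,0,0.025,0,0,0,1],[0,0,0.01,0,0,0,1],[0,0,0.004,0,0,0,1],[0,0,0.004,0,0,0,1],[0,0,0,0,0,0,1],[0,0,0,0,0,0,1]]'
python3 -m pendant '[[0,0,0.004,0,0,0,1],[0,0,0.004,0,0,0,1],[0,0,0.004,0,0,0,1],[0,0,0.002,0,0,0,1],[0,0,0,0,0,0,1],[0,0,0,0,0,0,1]]'
python3 d.py blue .114
```

```text
t: 10.57
tcp_pos: [0.6057, -0.0674, 0.1264]
tcp_rot: [0.439, 3.11, -0.0]
ft_force: [-0.3, 0.4, 0.4]
gripper_width: 0.005
grasp_force: 0.0
t: 11.07
tcp_pos: [0.606, -0.0675, 0.1195]
tcp_rot: [0.44, 3.11, 0.0]
ft_force: [1.4, -0.3, 2.5]
gripper_width: 0.001
grasp_force: 1.1
11.0667 [ 0.606  -0.0675  0.1195] [ 1.37 -0.31  2.52] units [ 0.001  -0.0009  0.011 ] zaxis [ 0.001 -0.    -1.   ]
```

```bash
python3 -m pendant '[[0,0,0.002,0,0,0,1],[0,0,0.002,0,0,0,1],[0,0,0.002,0,0,0,1],[0,0,0.002,0,0,0,1],[0,0,0.002,0,0,0,1],[0,0,0,0,0,0,1],[0,0,0,0,0,0,1]]'
python3 -m pendant '[[0,0,0.002,0,0,0,1],[0,0,0,0,0,0,1],[0,0,0,0,0,0,1],[0,0,0,0,0,0,1]]'
python3 -m pendant '[[0,0,0.001,0,0,0,1],[0,0,0,0,0,0,1],[0,0,0,0,0,0,1]]'
```

```text
t: 11.65
tcp_pos: [0.6059, -0.0675, 0.1145]
tcp_rot: [0.44, 3.11, 0.0]
ft_force: [2.4, -0.8, 4.9]
gripper_width: 0.001
grasp_force: 2.3
t: 11.98
tcp_pos: [0.606, -0.0675, 0.1138]
tcp_rot: [0.439, 3.11, 0.0]
ft_force: [1.7, 0.3, 6.9]
gripper_width: 0.003
grasp_force: 3.3
t: 12.23
tcp_pos: [0.606, -0.0675, 0.1134]
tcp_rot: [0.44, 3.11, 0.0]
ft_force: [1.9, -0.8, 7.7]
gripper_width: 0.003
grasp_force: 3.9
```

```bash
python3 -m pendant '[[0,0,-0.01,0,0,0,1],[0,0,-0.02,0,0,0,1],[0,0,-0.04,0,0,0,1],[0,0,-0.05,0,0,0,1],[0,0,-0.05,0,0,0,1],[0,0,-0.05,0,0,0,1],[0,0,-0.03,0,0,0,1],[0,0,0,0,0,0,1],[0,0,0,0,0,0,1],[0,0,0,0,0,0,1]]'
python3 - <<'E'
from h import *
s=snapshot('scene'); cv2.imwrite('pics/end.png',s[:,:,::-1]); a=cv2.imread('pics/scene0.png')[:,:,::-1].copy()
for c in HUE:
    for im in(a,s):
        n,l,st,ce=cv2.connectedComponentsWithStats(mask(im,c)); x,y=SEED['scene'][c]
        print(c,[(st[i].tolist(),ce[i].round(1).tolist()) for i in range(1,n) if st[i][4]>25 and abs(ce[i][0]-x)<20 and -15<ce[i][1]-y<50])
E
```

```text
t: 13.07
tcp_pos: [0.6045, -0.0673, 0.2367]
tcp_rot: [-0.439, -3.109, 0.0]
ft_force: [-0.7, -0.6, 0.6]
gripper_width: 0.001
grasp_force: 0.0
red [([129, 159, 16, 14, 164], [136.0, 165.6]), ([124, 185, 33, 12, 114], [140.7, 192.7])]
red [([129, 163, 16, 10, 112], [136.5, 167.4]), ([124, 185, 33, 12, 113], [140.8, 192.8])]
yellow [([194, 143, 14, 12, 141], [200.1, 148.5]), ([187, 169, 30, 9, 97], [201.8, 174.6])]
yellow [([194, 147, 14, 8, 89], [200.1, 150.4]), ([187, 169, 30, 9, 96], [202.0, 174.6])]
blue [([261, 177, 16, 14, 195], [268.1, 183.4]), ([252, 208, 34, 10, 103], [268.2, 213.8])]
blue [([261, 181, 16, 10, 133], [268.3, 185.4]), ([252, 208, 34, 10, 103], [268.2, 213.8])]
green [([188, 194, 18, 16, 215], [196.3, 201.8]), ([181, 227, 36, 11, 103], [198.7, 234.0])]
green [([189, 194, 17, 16, 212], [196.3, 201.8]), ([181, 227, 36, 11, 102], [198.8, 234.0])]
```

View pics/end.png

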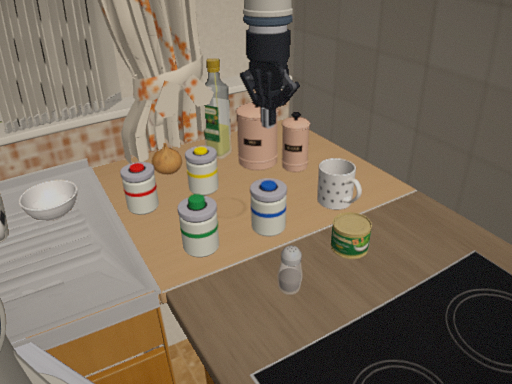

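The red (136,167), yellow (200,150) and blue (268,185) buttons are down by 4 px each. Green (196,202) and the jar bands have not moved, and the arm is clear of everything, so I hand in.

```bash
python3 -c "
from cell import env
print(env.finish_job())"
```

```text
the job is handed in; nothing more can be done
None
```

The red, yellow and blue buttons were pressed fully home in that order, at about 8 N each; the green button is still up, no jar moved in the camera check, and the job is handed in (no verdict was returned).

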